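# Switch off the griddle and dock its scraper

## Robot

A 6-joint arm with a two-finger parallel gripper is mounted at the origin on the work surface. World frame = base frame: x ahead of the robot, y to its left, z up, the work surface at z = 0. Lengths are in mm, angles in rad, forces in N, time in s.
With the tool pointing down it reaches from about 400 to 925 mm from the base axis. Payload 12.5 kg.
Tool frame: the origin (TCP) lies midway between the tips of the shut fingers; the grasp point (between the pads) lies 19 mm behind it; z points along the fingers, y is the line along which they close (so a half turn about z gives the same grasp; the last joint's range is limited). The gripper opens to 95 mm and grips with 3 to 60 N. Pads are 20 mm wide; open, the fingers measure 119 mm over their backs; the gripper's body (75 mm by 180 mm) begins 59 mm behind the grasp point.
Start: joints at [1.014, 0.491, 1.559, -0, 1.092, -0.106], TCP at [272.29, 562.588, 214.661] pointing down, gripper open.
Joint ranges: [-3.1, 3.1], [-0.84, 2.19], [0.05, 2.79], [-1.13, 4.28], [0.06, 2.93], [-2.69, 2.69]. Speed limits (rad/s): [2.22, 2.22, 2.79, 3.14, 3.14, 3.14].

## Interface

Orientations are given as [roll, pitch, yaw] about the fixed x, y, z axes, in that order (R = Rz(yaw) Ry(pitch) Rx(roll)).
In Python, from cell import env gives the robot as it stands.
- The arm moves only by the shell command python3 -m inch 'ROWS'. ROWS is JSON, a list of rows, each a list of 7 numbers: the turn, a rotation vector about the tool's x, y, z in rad, then the shift along the tool's x, y, z in cm, then the closure, from -1 (fully open) to 1 (shut). A call has 1 to 20 rows; each row shifts and turns the commanded pose from where the row before left it, along the tool's axes as they then stand; what a row does not reach is not made up. A row lasts 1/8 s, in which the tool goes at most 62.5 mm and 10.7 degrees, less where a joint would pass 70% of its speed; a pose out of reach is approached as far as the arm can. A call with a gripper value outside its range is refused whole. The fingers move at their own pace and stop on an object; the grip force is fixed at half the most. Time passes only in rows, so rows that do not move let the fingers close. It gives the time, the measured TCP pose, the force, the opening and the grip force at its end, in the units of the state.
- env.state(): the state, without advancing time (a new reading comes with each control period).
- env.read_camera(name): name is "scene" or "side" or "wrist"; returns a dict with "img" (384x512x3 uint8, red, green, blue), "depth" (384x512 float32, mm along the optical axis (not along the pixel's ray), 0 where there is no reading), "fx", "fy", "cx", "cy" (pixels), "position" and "orientation" of the camera in the world. Camera axes: x right, y down, z forward; pixel columns grow to the right and rows downward; lengths in mm; the calibration is good to about 2 mm. A picture is of the moment at which its call begins.
- env.job_done(): hands the job in; it is judged then, once.
Trained networks look in a picture, given as the dict that the camera call returned (one of the last four; its "shot" number tells which), for a name from the list of things; names that differ only in an ending like _2 or _b are one class to them, and where a whole thing is asked for, a point or a joint stands for the part that bears it (a point fixed in the world has none). Each returns a list of dicts, best first, with "score" (0 to 1); they miss things now and then, are a little off and sometimes report something else, mostly with a low value. They report only what shows in the picture. A call takes as long as a camera call. They do not tell look-alikes from the thing itself.
- env.find_in(picture, target): "centre" ([x, y, z] in mm, in the coordinates of the camera as it stood for that picture, good to about 4 mm: the middle of the surface that is visible of it).
- env.trace(picture, target): "mask" (384x512 bool, what is visible of it).
The state is a dict: "t": time; "joints": joint angles; "qvel": joint speeds; "tau": joint torques, N m; "eef_pos": TCP position; "tcp_rot": TCP orientation; "ft_force": force on the tool from outside, world axes, zero at the start; "moment": the same for the moment, N m; "opening": opening from 0.0 (shut) to 1.0 (fully open); "grip_force": force on a finger pad.
Only numpy, scipy, OpenCV 4.12 (cv2) and the standard library are available. Lean on these libraries where they do the work, as an engineer would, in place of code of your own. Each camera call takes 0.05 s, during which the arm holds its last target. There are 200 camera calls.

## Task

Cooking is over: first turn the griddle's heat knob back anticlockwise to its zero stop. Then take the scraper off the cooking plate and slide it blade first into the slot of the wooden dock until its shoulder meets the dock, and let go of it there. Leave the mug and the pepper jar where they stand.

Things in the scene. Friction and masses are not known exactly. Their poses are not given: they have to be found in the camera images.
- griddle: fixed steel table-top griddle, 250 (x) x 320 (y) mm. Origin: centre of its underside. Dark cooking plate (236 x 226 mm, top 70 mm up, centred at y = +42 mm) on its +y side; along its -y side a steel control strip (top 60 mm up) with the knob
- knob_grip (a point): grip point on the black heat knob's vertical axis, 87 mm above the worktop, at x = -30, y = -118 mm of the griddle. The knob is a 64 mm disc (top 68 mm up) with an upright bar 62 mm long, 16 mm thick, from 68 to 102 mm up: pinch the bar across its thickness. This point's x axis runs along the bar; a white line on the bar's -x half is the pointer
- heat_knob (a joint): angle of the heat knob in rad: 0 = off, the hard zero stop (pointer to the griddle's -x side, at the red mark), 2.8 = hottest. It grows clockwise seen from above, so turn it anticlockwise to switch off; it stays where it is left (friction about 0.06 N m)
- scraper: loose griddle scraper, 190 mm long, 0.2 kg, flat on the cooking plate, blade to its +x. Origin: middle of its length, at its underside. Red handle 24 mm wide, 26 high (x -95 to +5 mm); steel cross-shoulder 64 wide, 22 high (x +5 to +15); flat steel blade 90 wide, 3 thick (x +15 to +95). All undersides at z = 0
- scraper_grip (a point): middle of the red handle's section, 30 mm behind the scraper's origin, 13 mm above its underside: a good place to grip, across the 24 mm width
- scraper_shoulder (a point): middle of the blade's root at the shoulder's front face (scraper x = +15 mm, 1.5 mm above the underside)
- scraper_tip (a point): middle of the blade's front edge (scraper x = +95 mm, 1.5 mm above the underside)
- dock: fixed wooden blade dock, 100 (x) x 124 (y) x 30 mm high. Origin: centre of its underside. A level slot, open on its -x face, runs 88 mm in along +x: 100 mm wide, 12 high, floor 4 mm and roof 16 mm above the worktop. The 14 mm roof has a 40 mm gap along its middle; the scraper's shoulder is wider and stops against the -x face
- dock_mouth (a point): middle of the slot's mouth on the dock's -x face, 10 mm above the worktop; its +x axis points into the slot
- mug: white mug with a side handle, 80 mm across, 88 mm high, standing beside the dock (bystander; origin: centre of its underside)
- pepper_jar: amber glass jar with a black cap, 52 mm across, 100 mm high, standing on the dock's other side (bystander; origin: centre of its underside)
There are look-alikes about, which are no part of the job. What is shaped like the scraper but blue is not meant.

How it is judged:
By the outcome, as a careful person would: the job done as asked, in the order asked, and still so for the second after the job is handed in, with the robot touching nothing.
It also fails if it takes over 72 s, if anything falls off the work surface, if the arm or the gripper's body presses on something with over 40 N, if the wrist force passes 120 N, or if a joint passes its speed limit or range.

## Working session

There is one attempt and no reset: what is moved stays moved. The work goes in short steps, Python scripts to look and compute and a shell command to move; the robot and the scene stay as the last step left them, time stands still between calls to the robot, and variables do not carry over. Pictures are saved under pics/ and viewed, at most 10 in all, crops included, and the job is handed in when it is done.

```bash
mkdir -p pics
cat > h.py <<'E'
import numpy as np, cv2
from scipy.spatial.transform import Rotation as R
from cell import env
np.set_printoptions(precision=1,suppress=True)
def rot(o):
    o=np.array(o,float)
    return o if o.shape==(3,3) else R.from_euler('xyz',o).as_matrix()
def cam(n): return env.read_camera(n)
def w(c,p): return rot(c['orientation'])@np.array(p)+np.array(c['position'])
def cloud(c):
    v,u=np.mgrid[0:384,0:512]; d=c['depth'].astype(float)
    P=np.stack([(u-c['cx'])/c['fx']*d,(v-c['cy'])/c['fy']*d,d],-1)@rot(c['orientation']).T+np.array(c['position'])
    P[d==0]=np.nan
    return P
def px(c,P):
    q=rot(c['orientation']).T@(np.array(P)-np.array(c['position'])); return np.array([c['fx']*q[0]/q[2]+c['cx'],c['fy']*q[1]/q[2]+c['cy']])
def save(c,n): cv2.imwrite('pics/'+n,c['img'][...,::-1])
E
python3 - <<'E'
from h import *
s=env.state(); print(s)
ims=[]
for n in['scene','side']:
    c=cam(n); save(c,n+'0.png'); ims.append(c['img']); print(n,c['position'],c['orientation'],c['fx'])
    for t in['griddle','heat_knob','scraper','dock','mug','pepper_jar']:
        for r in env.find_in(c,t): 
            p=w(c,r['centre']); print(t,round(r['score'],2),p,px(c,p))
E
```

```text
{'t': 0.0, 'joints': array([ 1. ,  0.5,  1.6,  0. ,  1.1, -0.1]), 'qvel': array([-0.,  0., -0.,  0.,  0., -0.]), 'tau': array([  0. , -61.3, -25.8,   0.1,   0. ,  -0. ]), 'eef_pos': array([272.2, 562.4, 214.1]), 'tcp_rot': array([-3.1, -0. ,  2.7]), 'ft_force': array([-0.1, -0.4, -0.1]), 'moment': array([-0., -0.,  0.]), 'grip_force': 0.0, 'opening': 0.9997434699886064}
scene [1136.3  394.9 1245.1] [-2.6 -0.   2.2] 457.7333834844707
griddle 0.84 [610.4 210.7  68.2] [302.5 246.5]
heat_knob 0.92 [579.4 105.4  71.7] [276.7 219.3]
heat_knob 0.49 [638.3 286.7  76.5] [321.5 267.2]
scraper 0.96 [639.2 283.4  75.7] [320.3 266.9]
scraper 0.56 [290.3 206.1   1.4] [349.4 179.3]
dock 0.89 [ 613.  -255.7   28.8] [174.  177.4]
mug 0.76 [ 647.8 -121.3   49.3] [200.6 202.5]
pepper_jar 0.71 [ 582.5 -384.    76.9] [146.4 143.6]
pepper_jar 0.33 [611.1 212.8  71. ] [303.1 246.6]
side [ 171.3 -577.   795.9] [-2.4 -0.  -0.5] 410.9759877552616
griddle 0.77 [567.9 154.2  66.7] [244.9 148. ]
griddle 0.35 [ 602.1 -254.9   29. ] [347.5 265.7]
heat_knob 0.61 [564.9  91.1  75.6] [255.5 160.2]
scraper 0.66 [615.4 273.7  72.4] [239.7 117.2]
scraper 0.59 [294.8 203.2   6.2] [144.2 186.8]
dock 0.62 [ 600.7 -251.2   32. ] [346.2 263.9]
pepper_jar 0.94 [ 561.9 -405.3   80. ] [386.3 321.2]
```

View pics/scene0.png

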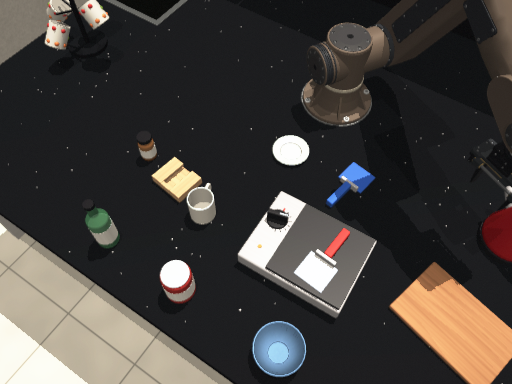

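View pics/side0.png

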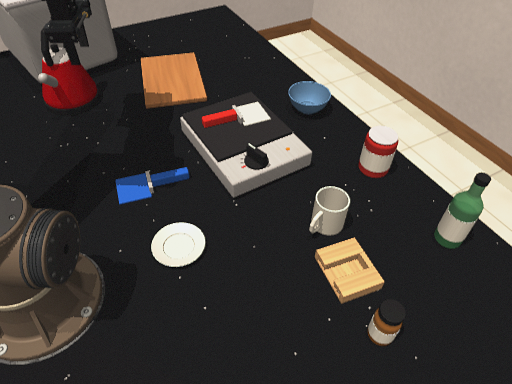

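The red scraper on the plate shows at scene (320,262) and side (235,115). The only look-alike is the blue one on the worktop, at scene (350,185) and side (150,185), so I choose the red. The dock is at scene (177,179), with its slot mouth seemingly towards the robot. The knob is at scene (277,217).

```bash
cat > m.py <<'E'
from h import *
def rect(n,P):
    (c,wh,a)=cv2.minAreaRect(P[:,:2].astype(np.float32)); print(n,len(P),np.array(c),np.array(wh),'ang',round(a,1),'z',np.median(P[:,2]))
def pca(P):
    q=P[:,:2]-P[:,:2].mean(0); v=np.linalg.svd(q,full_matrices=False)[2][0]; return np.degrees(np.arctan2(v[1],v[0]))
def measure(c):
    P=cloud(c); I=c['img'].astype(int); r,g,b=I[...,0],I[...,1],I[...,2]; z=P[...,2]
    def near(x,y,d): return (np.hypot(P[...,0]-x,P[...,1]-y)<d)
    m=near(610,210,260)&(z>50)&(z<64); rect('strip+',P[m])
    m=near(610,210,260)&(z>50)&(z<80); rect('griddle',P[m])
    m=near(575,100,45)&(z>85); rect('bar',P[m]) if m.sum()>5 else 0; print(pca(P[m]) if m.sum()>5 else '')
    mw=near(575,100,45)&(z>85)&(I.min(-1)>130); print('white',P[mw].mean(0),'bar',P[m].mean(0))
    m=near(640,280,130)&(r>120)&(g<70)&(b<70)&(z>88); rect('handle',P[m]); print(pca(P[m]))
    m=near(640,280,150)&(I.min(-1)>140)&(z>68)&(z<80)&~near(575,100,70); rect('blade',P[m])
    m=near(600,-250,110)&(z>24)&(z<36); rect('dock',P[m])
if __name__=='__main__':
    a=[]
    for n in['scene','side']:
        c=cam(n); print(n); measure(c)
        for p in([575,100,80],[630,280,75],[605,-255,30]):
            u,v=px(c,p).astype(int); a.append(cv2.resize(c['img'][max(v-40,0):v+40,u-40:u+40],(260,260),interpolation=cv2.INTER_CUBIC))
    cv2.imwrite('pics/crop1.png',np.vstack([np.hstack(a[:3]),np.hstack(a[3:])])[...,::-1])
E
python3 m.py
```

```text
scene
strip+ 2611 [670.6 223.8] [394.6 320.3] ang 1.9 z 59.23503003070164
griddle 8767 [670.6 223.8] [394.6 320.3] ang 1.9 z 68.70032462290783
bar 157 [574.3 103.8] [17.7 62.6] ang 13.3 z 100.24488101748034
104.65097700404642
white [568.1 116.  101.3] bar [575.4 104.1  98.8]
handle 23 [563.7 297.3] [20.1 95.2] ang 71.7 z 92.20300386043255
-11.154858722575648
blade 967 [651.6 271.8] [120.4 256.3] ang 18.1 z 72.89909779166396
dock 778 [ 609.9 -229.3] [174.5 103.1] ang 82.9 z 29.70572666305418
side
strip+ 2397 [670.6 221. ] [396.6 321.5] ang 2.0 z 60.265835902778235
griddle 6408 [670.5 221.3] [396.8 321.5] ang 2.1 z 69.35774360932498
bar 190 [571.6  99.3] [18.8 61.7] ang 16.0 z 100.40448209156898
-73.8109915351999
white [569.8 113.4 103. ] bar [570.1  96.4  97.9]
handle 230 [556.5 284.2] [27.8 92.8] ang 85.7 z 95.61236996257975
174.46210281486455
blade 477 [655.  276.6] [94.2 81.5] ang 83.9 z 73.80599592695216
dock 1764 [ 609.9 -229.6] [176.2 102.2] ang 81.6 z 30.490448682091312
```

View pics/crop1.png

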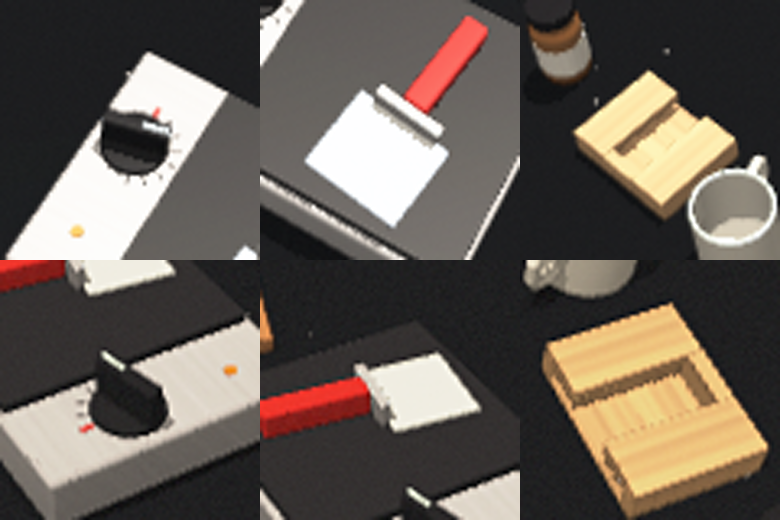

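The crops show the red scraper flat on the plate with its blade away from the robot. The knob pointer points to about +y, roughly 77° from the red mark. The dock slot opens towards the robot. Next I move above the knob.

```bash
cat >> h.py <<'E'
def plan(p,yawdeg):
    s=env.state(); T=rot(s['tcp_rot']); y=np.degrees(np.arctan2(T[1,0],T[0,0])); tilt=np.degrees(np.arccos(-T[2,2]))
    d=(yawdeg-y+180)%360-180
    G=R.from_euler('z',np.radians(yawdeg)).as_matrix()@np.diag([1.,-1,-1])
    dp=np.array(p)-s['eef_pos']
    # tool-frame rotation vector to reach G exactly
    rv=R.from_matrix(T.T@G).as_rotvec()
    print('pos',s['eef_pos'],'yaw %.2f tilt %.2f'%(y,tilt),'t',s['t'],'rv',rv.round(3),'shift cm now',(T.T@dp/10).round(2),'shift after turn',(G.T@dp/10).round(2),'open %.3f'%s['opening'])
E
python3 -c "
from h import *
plan([573,102,200],105)"
```

```text
pos [272.3 562.6 214.7] yaw 154.17 tilt 0.01 t 0.8 rv [ 0.  -0.   0.9] shift cm now [-47.1 -28.4   1.5] shift after turn [-52.3  17.1   1.5] open 1.000
```

```bash
python3 -m inch '[[0,0,0.172,0,0,0,-1],[0,0,0.172,0,0,0,-1],[0,0,0.172,0,0,0,-1],[0,0,0.172,0,0,0,-1],[0,0,0.172,0,0,0,-1],[0,0,0,-4.36,1.43,0.12,-1],[0,0,0,-4.36,1.43,0.12,-1],[0,0,0,-4.36,1.43,0.12,-1],[0,0,0,-4.36,1.43,0.12,-1],[0,0,0,-4.36,1.43,0.12,-1],[0,0,0,-4.36,1.43,0.12,-1],[0,0,0,-4.36,1.43,0.12,-1],[0,0,0,-4.36,1.43,0.12,-1],[0,0,0,-4.36,1.43,0.12,-1],[0,0,0,-4.36,1.43,0.12,-1],[0,0,0,-4.36,1.43,0.12,-1],[0,0,0,-4.36,1.43,0.12,-1],[0,0,0,0,0,0,-1],[0,0,0,0,0,0,-1]]'
sed -i 's/precision=1/precision=3/' h.py
python3 - <<'E'
from m import *
plan([573,102,73],105)
c=cam('wrist'); save(c,'w1.png')
P=cloud(c);z=P[...,2];I=c['img'].astype(int)
m=(z>90)&(z<110)&(np.hypot(P[...,0]-573,P[...,1]-102)<50); rect('bar',P[m]); print(pca(P[m]))
mm=m&(I.min(-1)>120); print(P[mm].mean(0),mm.sum())
E
```

```text
t: 3.18
eef_pos: [572.3, 101.3, 200.2]
tcp_rot: [-3.141, -0.0, 1.83]
ft_force: [-0.9, 0.4, 0.5]
opening: 1.0
grip_force: 0.0
pos [572.277 101.287 200.155] yaw 104.87 tilt 0.03 t 3.175 rv [-0.    -0.    -0.002] shift cm now [ 0.05  0.09 12.72] shift after turn [ 0.05  0.09 12.72] open 1.000
bar 968 [573.028 101.796] [15.308 61.282] ang 14.7 z 101.95425032833069
-75.0298813103402
[nan nan nan] 0<stdin>:6: RuntimeWarning: Mean of empty slice.
  ret = um.true_divide(
```

View pics/w1.png

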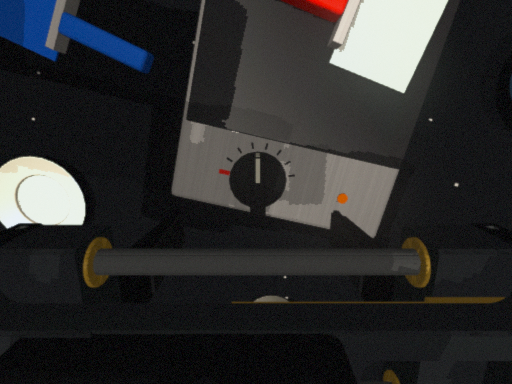

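The wrist view shows the knob at (258,178). Its pointer is up and the red mark is at (224,172), about 80° anticlockwise. I'll descend, grip and turn.

```bash
python3 -m inch '[[0,0,0,0.05,0.09,3.1,-1],[0,0,0,0,0,3.1,-1],[0,0,0,0,0,3.2,-1],[0,0,0,0,0,3.2,-1],[0,0,0,0,0,0,-1],[0,0,0,0,0,0,0.8],[0,0,0,0,0,0,1],[0,0,0,0,0,0,1],[0,0,0,0,0,0,1],[0,0,0,0,0,0,1],[0,0,0,0,0,0,1]]'
```

```text
t: 4.6
eef_pos: [573.4, 101.8, 74.3]
tcp_rot: [3.141, -0.0, 1.831]
ft_force: [-0.8, -0.2, 0.3]
opening: 0.424
grip_force: 0.0
```

```bash
python3 -m inch '[[0,0,0,0,0,0,1],[0,0,0,0,0,0,1],[0,0,0,0,0,0,1],[0,0,0,0,0,0,1],[0,0,0,0,0,0,1],[0,0,0,0,0,0,1]]'
```

```text
t: 5.35
eef_pos: [573.2, 101.8, 74.2]
tcp_rot: [-3.141, -0.0, 1.831]
ft_force: [-3.1, -1.3, -0.0]
opening: 0.165
grip_force: 30.0
```

```bash
python3 -m inch '[[0,0,-0.13,0,0,0,1],[0,0,-0.13,0,0,0,1],[0,0,-0.13,0,0,0,1],[0,0,-0.13,0,0,0,1],[0,0,-0.13,0,0,0,1],[0,0,-0.13,0,0,0,1],[0,0,-0.13,0,0,0,1],[0,0,-0.13,0,0,0,1],[0,0,-0.13,0,0,0,1],[0,0,-0.1,0,0,0,1],[0,0,0,0,0,0,1],[0,0,0,0,0,0,1]]'
python3 -c "
from h import *
plan([573,102,73],182); print(env.state()['moment'])"
```

```text
t: 6.85
eef_pos: [573.7, 102.4, 74.2]
tcp_rot: [3.141, 0.001, 3.098]
ft_force: [0.1, 5.6, -0.4]
opening: 0.17
grip_force: 30.0
pos [573.713 102.426  74.244] yaw 177.52 tilt 0.07 t 6.85 rv [ 0.001  0.001 -0.078] shift cm now [ 0.07 -0.05  0.12] shift after turn [ 0.07 -0.04  0.12] open 0.170
[ 1.105 -0.093  0.037]
```

```bash
python3 -m inch '[[0,0,-0.04,0,0,0,1],[0,0,-0.04,0,0,0,1],[0,0,0,0,0,0,1]]'
python3 -c "
from h import *
plan([573,102,73],182); print(env.state()['moment'])"
python3 -m inch '[[0,0,-0.03,0,0,0,1],[0,0,-0.03,0,0,0,1],[0,0,0,0,0,0,1]]'
python3 -c "
from h import *
plan([573,102,73],182); print(env.state()['moment'])"
```

```text
t: 7.22
eef_pos: [573.7, 102.5, 74.2]
tcp_rot: [3.14, 0.001, -3.105]
ft_force: [1.7, 6.3, -0.5]
opening: 0.168
grip_force: 30.0
pos [573.69  102.503  74.239] yaw -177.91 tilt 0.08 t 7.225 rv [0.001 0.001 0.002] shift cm now [ 0.07 -0.05  0.12] shift after turn [ 0.07 -0.05  0.12] open 0.168
[ 1.191 -0.076 -0.168]
t: 7.6
eef_pos: [573.9, 102.5, 74.2]
tcp_rot: [3.14, 0.001, -3.047]
ft_force: [1.4, 6.0, -0.9]
opening: 0.173
grip_force: 31.3
pos [573.928 102.477  74.245] yaw -174.56 tilt 0.12 t 7.6 rv [0.001 0.001 0.06 ] shift cm now [ 0.1  -0.04  0.12] shift after turn [ 0.09 -0.04  0.12] open 0.173
[ 1.139 -0.281 -0.922]
```

The moment jumped to 0.9 N m, so the stop has been reached. I'll ease off slightly, open and lift.

```bash
python3 -m inch '[[0,0,0.03,0,0,0,1],[0,0,0,0,0,0,0],[0,0,0,0,0,0,-1],[0,0,0,0,0,0,-1],[0,0,0,0,0,0,-1],[0,0,0,0,0,0,-1],[0,0,0,0,0,0,-1],[0,0,0,0,0,-3,-1],[0,0,0,0,0,-4,-1],[0,0,0,0,0,-4,-1],[0,0,0,0,0,-4,-1],[0,0,0,0,0,0,-1]]'
python3 - <<'E'
from m import *
c=cam('wrist'); save(c,'w2.png')
P=cloud(c);z=P[...,2];I=c['img'].astype(int)
m=(z>90)&(z<110)&(np.hypot(P[...,0]-573,P[...,1]-102)<50); rect('bar',P[m]); print(pca(P[m]))
# plate/strip boundary => griddle yaw from scene: strip colour
c=cam('scene'); P=cloud(c);z=P[...,2];I=c['img'].astype(int)
m=(z>52)&(z<64)&(I.min(-1)>110)&(abs(P[...,0]-600)<140)&(abs(P[...,1]-100)<45); rect('strip',P[m])
plan([571,283,200],176)
E
```

```text
t: 9.1
eef_pos: [574.3, 101.9, 227.1]
tcp_rot: [3.142, 0.005, -3.072]
ft_force: [0.7, 0.4, -0.6]
opening: 1.002
grip_force: 0.0
bar 819 [572.178 100.826] [61.786 15.894] ang 2.1 z 102.01640010187003
2.026778389401112
strip 1640 [603.584 104.328] [249.634  84.003] ang 1.0 z 59.685006112374936
pos [573.095 101.81  223.921] yaw -176.03 tilt 0.01 t 9.2 rv [ 0.    -0.     0.139] shift cm now [-1.04 18.09  2.39] shift after turn [ 1.47 18.06  2.39] open 0.996
```

View pics/w2.png

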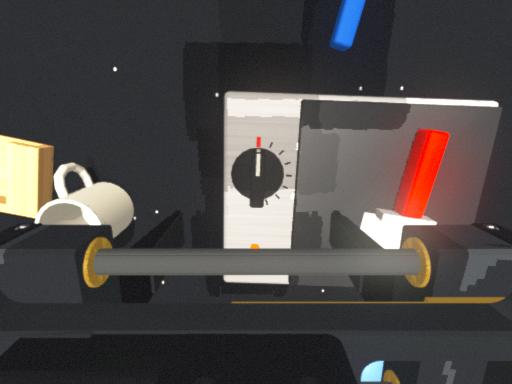

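The pointer at (258,165) now sits on the red mark at (258,141), so the knob is off. Next I move over the scraper and measure it from the wrist.

```bash
python3 -m inch '[[0,0,0.07,0,0,0,-1],[0,0,0.07,0,0,0,-1],[0,0,0,0.4,4.5,0.5,-1],[0,0,0,0.4,4.5,0.5,-1],[0,0,0,0.4,4.5,0.5,-1],[0,0,0,0.27,4.5,0.5,-1],[0,0,0,0,0,0,-1],[0,0,0,0,0,0,-1]]'
cat > s.py <<'E'
from m import *
c=cam('wrist'); save(c,'w3.png')
P=cloud(c);z=P[...,2];I=c['img'].astype(int);r,g,b=I[...,0],I[...,1],I[...,2]
red=(r>90)&(g<80)&(b<80)&(abs(P[...,0]-570)<140)&(abs(P[...,1]-280)<110)
m=red&(z>92)&(z<100); rect('handle top',P[m]); print(pca(P[m]))
for t in['scraper','heat_knob']:
  for q in env.find_in(c,t): print(t,q['score'],w(c,q['centre']))
m=(I.min(-1)>150)&(z>69)&(z<78)&(abs(P[...,0]-640)<120)&(abs(P[...,1]-280)<80); rect('blade',P[m])
plan([571,283,73],176)
E
python3 s.py
```

```text
t: 10.2
eef_pos: [571.0, 282.0, 203.0]
tcp_rot: [-3.141, -0.002, 3.071]
ft_force: [0.0, -0.5, -0.1]
opening: 0.999
grip_force: 0.0
handle top 2215 [555.593 285.471] [23.907 97.873] ang 84.6 z 95.95108981080386
-5.451769912051562
scraper 0.87 [392.725 202.161  24.84 ]
scraper 0.65 [618.059 286.71   92.705]
heat_knob 0.72 [569.19  109.478  81.766]
blade 2414 [655.344 276.318] [90.122 82.925] ang 84.4 z 73.31388049904038
pos [571.568 281.326 204.067] yaw 175.87 tilt 0.02 t 10.35 rv [-0.    -0.    -0.002] shift cm now [ 0.06  0.17 13.11] shift after turn [ 0.07  0.16 13.11] open 1.002
```

View pics/w3.png

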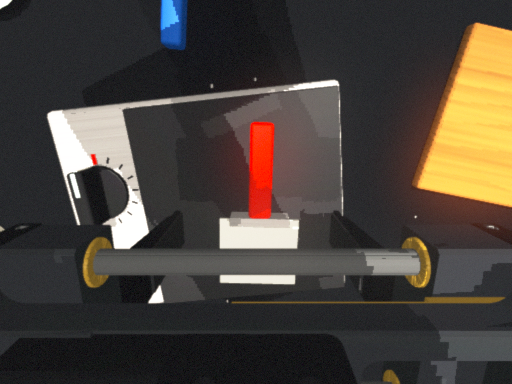

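The scraper's red handle is centred at (261,170), at yaw −5.5°. I'll descend and grip.

```bash
python3 -m inch '[[0,0,0.024,-0.37,0.26,3,-1],[0,0,0,0,0,4,-1],[0,0,0,0,0,4,-1],[0,0,0,0,0,2.05,-1],[0,0,0,0,0,0,-1],[0,0,0,0,0,0,-1],[0,0,0,0,0,0,1],[0,0,0,0,0,0,1],[0,0,0,0,0,0,1],[0,0,0,0,0,0,1],[0,0,0,0,0,0,1],[0,0,0,0,0,0,1],[0,0,0,0,0,0,1],[0,0,0,0,0,0,1],[0,0,0,0,0,0,1]]'
```

```text
t: 12.22
eef_pos: [575.3, 284.8, 73.8]
tcp_rot: [3.141, 0.0, 3.047]
ft_force: [0.3, 0.2, 0.9]
opening: 0.25
grip_force: 30.0
```

```bash
python3 -m inch '[[0,0,0,0,0,-1,1],[0,0,0,0,0,-2,1],[0,0,0,0,0,-3,1],[0,0,0,0,0,-4,1],[0,0,0,0,0,-3,1],[0,0,0,0,0,0,1]]'
cat > d.py <<'E'
from m import *
def dock(c):
    P=cloud(c);I=c['img'].astype(int);z=P[...,2]
    m=(I[...,0]-I[...,2]>40)&(z>26)&(z<34)&(np.hypot(P[...,0]-605,P[...,1]+255)<90)
    k=cv2.connectedComponentsWithStats(m.astype(np.uint8)); L=k[1]
    keep=np.isin(L,[i for i in range(1,k[0]) if k[2][i,4]>30])
    rect('dock',P[keep]); return keep
if __name__=='__main__':
    for n in['scene','side']: dock(cam(n))
    plan([500,-230,190],172)
E
python3 d.py
```

```text
t: 12.98
eef_pos: [576.0, 285.0, 206.4]
tcp_rot: [3.14, 0.004, 3.047]
ft_force: [-0.4, -1.1, -2.9]
opening: 0.25
grip_force: 30.0
dock 522 [ 606.174 -252.908] [127.597 100.913] ang 81.8 z 29.54712378782972
dock 1661 [ 606.074 -254.549] [125.761 101.656] ang 81.8 z 30.514415582134916
pos [574.9   284.578 203.291] yaw 174.57 tilt 0.03 t 13.075 rv [-0.    -0.001  0.045] shift cm now [  2.58 -51.94   1.34] shift after turn [  0.26 -52.     1.33] open 0.254
```

```bash
python3 -c "
from h import *
plan([408,-225,160],171.8)"
```

```text
pos [574.9   284.578 203.291] yaw 174.57 tilt 0.03 t 13.075 rv [-0.    -0.001  0.048] shift cm now [ 11.79 -52.31   4.34] shift after turn [  9.25 -52.82   4.33] open 0.254
```

```bash
python3 -m inch '[[0,0,0.048,0,0,0,1],[0,0,0,0.3,-2,0,1],[0,0,0,0.7,-4,0,1],[0,0,0,0.7,-4,0,1],[0,0,0,0.7,-4,0,1],[0,0,0,0.7,-4,0,1],[0,0,0,0.7,-4,0,1],[0,0,0,0.7,-4,0,1],[0,0,0,0.7,-4,0,1],[0,0,0,0.7,-4,0,1],[0,0,0,0.7,-4,0,1],[0,0,0,0.7,-4,0.5,1],[0,0,0,0.7,-4,1,1],[0,0,0,0.7,-4,1,1],[0,0,0,0.5,-2.8,1,1],[0,0,0,0.05,0,0.8,1],[0,0,0,0,0,0,1],[0,0,0,0,0,0,1]]'
cat > e.py <<'E'
from d import *
import sys
c=cam('wrist'); save(c,sys.argv[1]); dock(c)
P=cloud(c);z=P[...,2];I=c['img'].astype(int);r,g,b=I[...,0],I[...,1],I[...,2]
T=env.state()['eef_pos']
red=(r>90)&(g<80)&(b<80)&(np.hypot(P[...,0]-T[0],P[...,1]-T[1])<150)
if red.sum()>20: rect('red',P[red]); print(pca(P[red]))
for n in['side','scene']:
    c=cam(n); dock(c); save(c,n+sys.argv[1]); P=cloud(c); I=c['img'].astype(int);r,g,b=I[...,0],I[...,1],I[...,2]
    T=env.state()['eef_pos']
    bl=(I.min(-1)>120)&(np.ptp(I,axis=-1)<40)&(abs(P[...,2]-T[2])<30)&(P[...,0]>T[0]+30)&(P[...,0]<T[0]+160)&(abs(P[...,1]-T[1])<70)
    if bl.sum()>20:
        rect(n+' blade',P[bl]); Q=P[bl]; A=np.c_[Q[:,:2]-T[:2],np.ones(len(Q))]; print('z plane rel tcp',np.linalg.lstsq(A,Q[:,2]-T[2],rcond=None)[0])
plan([408,-225,10],171.8)
E
python3 e.py w4.png
```

```text
t: 15.32
eef_pos: [408.7, -224.1, 160.8]
tcp_rot: [3.141, 0.0, 3.0]
ft_force: [-0.5, -0.1, -1.0]
opening: 0.252
grip_force: 30.0
dock 0 [0. 0.] [0. 0.] ang 0.0 z nan
red 6137 [ 388.568 -229.715] [ 49.793 103.001] ang 73.6 z 183.12927751894364
-8.087156387671431
dock 1433 [ 605.649 -255.054] [124.857 101.433] ang 81.5 z 30.520863559565896
side blade 897 [ 487.626 -236.052] [92.674 82.871] ang 82.1 z 160.8031729772864
z plane rel tcp [-0.003  0.     0.101]
dock 572 [ 607.711 -252.104] [127.074 101.03 ] ang 81.6 z 29.584169818989835
scene blade 692 [ 485.366 -234.676] [93.001 91.03 ] ang 83.0 z 160.36706472180595
z plane rel tcp [-0.082  0.013  6.779]
pos [ 408.876 -224.253  161.006] yaw 171.88 tilt 0.03 t 15.475 rv [-0.     0.001  0.001] shift cm now [ 0.08 -0.08 15.1 ] shift after turn [ 0.08 -0.09 15.1 ] open 0.253
  return _methods._mean(a, axis=axis, dtype=dtype,
  ret = ret.dtype.type(ret / rcount)
```

View pics/sidew4.png

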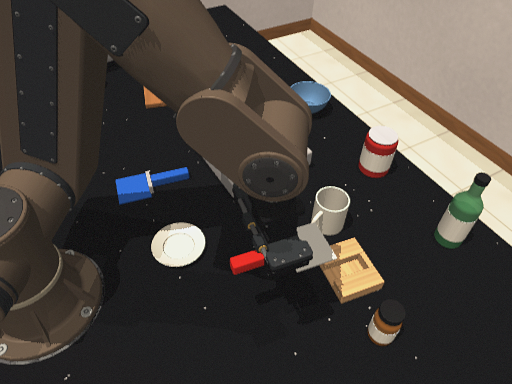

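The scraper hangs level, in line with the dock slot to within a millimetre, with the blade at (315,245) in front of the dock mouth. Now I check the clearance to the bystanders and descend.

```bash
python3 -m inch '[[0,0,0,0,-0.06,4,1],[0,0,0,0,0,4,1],[0,0,0,0,0,3,1],[0,0,0,0,0,0,1],[0,0,0,0,0,0,1]]'
python3 - <<'E'
from d import *
for n in['scene','side']:
    c=cam(n)
    P=cloud(c)
    for t in['mug','pepper_jar']:
        q=env.trace(c,t)
        if q:
            Q=P[q[0]['mask']]; Q=Q[Q[:,2]>8]; print(n,t,q[0]['score'],np.nanpercentile(Q,[1,50,99],axis=0))
plan([517,-240.9,11.4],171.8)
E
```

```text
t: 16.1
eef_pos: [409.1, -225.4, 51.7]
tcp_rot: [-3.141, 0.001, 2.999]
ft_force: [-0.2, -0.1, -1.9]
opening: 0.252
grip_force: 30.0
scene mug 0.67 [[ 588.155 -153.458    9.536]
 [ 650.024 -118.362   56.044]
 [ 692.094  -75.904   90.675]]
scene pepper_jar 0.79 [[ 555.022 -416.284    9.964]
 [ 584.811 -383.531   72.859]
 [ 602.622 -371.155  104.539]]
side mug 0.93 [[ 581.674 -157.213    9.747]
 [ 645.095 -127.866   58.173]
 [ 689.004  -80.074   90.36 ]]
side pepper_jar 0.97 [[ 549.113 -424.957    9.852]
 [ 560.872 -405.347   77.998]
 [ 594.013 -378.906  102.808]]
pos [ 408.792 -225.497   51.409] yaw 171.82 tilt 0.08 t 16.4 rv [-0.001  0.001  0.   ] shift cm now [-10.92   0.02   4.01] shift after turn [-10.93   0.02   4.  ] open 0.249
```

```bash
python3 -m inch '[[0,0,0,0,0.02,2,1],[0,0,0,0,0,1.5,1],[0,0,0,0,0,0.5,1],[0,0,0,0,0,0,1],[0,0,0,-1,0,0,1],[0,0,0,-1,0,0,1],[0,0,0,-1,0,0,1],[0,0,0,-1,0,0,1],[0,0,0,-0.5,0,0,1],[0,0,0,0,0,0,1]]'
python3 -c "
from h import *
plan([517,-240.9,11.4],171.8)"
```

```text
t: 17.65
eef_pos: [453.3, -231.5, 10.6]
tcp_rot: [3.141, -0.0, 2.999]
ft_force: [-0.1, -0.3, -1.7]
opening: 0.252
grip_force: 30.0
pos [ 453.301 -231.479   10.619] yaw 171.83 tilt 0.01 t 17.65 rv [ 0.    -0.     0.001] shift cm now [-6.44 -0.03 -0.08] shift after turn [-6.44 -0.02 -0.08] open 0.252
```

No contact, and the blade has entered the mouth. I continue inward.

```bash
python3 -m inch '[[0,0,0,-0.8,-0.02,-0.05,1],[0,0,0,-1,0,0,1],[0,0,0,-1,0,0,1],[0,0,0,-1,0,0,1],[0,0,0,-1,0,0,1],[0,0,0,-0.8,0,0,1],[0,0,0,0,0,0,1]]'
python3 -c "
from h import *
plan([517,-240.9,11.4],171.8)"
```

```text
t: 18.52
eef_pos: [508.9, -239.7, 11.1]
tcp_rot: [3.142, 0.0, 2.999]
ft_force: [0.5, -0.1, -2.1]
opening: 0.249
grip_force: 30.0
pos [ 508.942 -239.702   11.11 ] yaw 171.84 tilt 0.01 t 18.525 rv [0.    0.    0.001] shift cm now [-0.81 -0.   -0.03] shift after turn [-0.81 -0.   -0.03] open 0.249
```

```bash
python3 -m inch '[[0,0,0,0,0,0.25,1],[0,0,0,-0.25,0,0,1],[0,0,0,-0.25,0,0,1],[0,0,0,-0.2,0,0,1],[0,0,0,0,0,0,1]]'; python3 -m inch '[[0,0,0,-0.1,0,0,1],[0,0,0,0,0,0,1]]';python3 -m inch '[[0,0,0,-0.1,0,0,1],[0,0,0,0,0,0,1]]'
```

```text
t: 19.15
eef_pos: [515.6, -240.7, 8.7]
tcp_rot: [3.142, 0.0, 2.999]
ft_force: [0.3, 0.2, -1.1]
opening: 0.246
grip_force: 30.0
t: 19.4
eef_pos: [516.4, -240.8, 8.7]
tcp_rot: [3.141, -0.0, 2.999]
ft_force: [-0.8, 0.1, -1.9]
opening: 0.252
grip_force: 30.0
t: 19.65
eef_pos: [516.4, -240.7, 8.6]
tcp_rot: [3.141, -0.002, 2.999]
ft_force: [-7.8, -1.3, 1.1]
opening: 0.251
grip_force: 30.0
```

```bash
python3 -m inch '[[0,0,0,-0.1,0,0,1],[0,0,0,0,0,0,1]]'
python3 - <<'E'
from h import *
a=[]
for n,p in(('scene',[530,-245,20]),('side',[530,-245,20])):
    c=cam(n); u,v=px(c,p).astype(int); a.append(cv2.resize(c['img'][v-45:v+45,u-45:u+45],(400,400),interpolation=cv2.INTER_CUBIC))
cv2.imwrite('pics/ins.png',np.hstack(a)[...,::-1])
E
```

```text
t: 19.9
eef_pos: [516.4, -240.7, 8.6]
tcp_rot: [3.14, -0.004, 2.999]
ft_force: [-11.2, -0.6, 4.8]
opening: 0.25
grip_force: 30.0
```

View pics/ins.png

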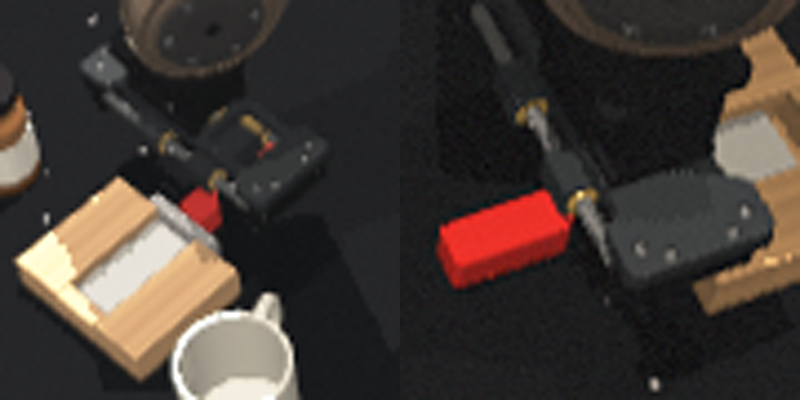

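The blade fills the slot and the shoulder sits against the dock face (left crop, about (185,222)). I release and retreat.

```bash
python3 -m inch '[[0,0,0,0.08,0,0.1,1],[0,0,0,0,0,0,0.2],[0,0,0,0,0,0,-0.4],[0,0,0,0,0,0,-1],[0,0,0,0,0,0,-1],[0,0,0,0,0,0,-1],[0,0,0,0,0,0,-1],[0,0,0,0,0,-1,-1],[0,0,0,0,0,-2,-1],[0,0,0,0,0,-4,-1],[0,0,0,0,0,-4,-1],[0,0,0,3,0,-4,-1],[0,0,0,4,0,-2,-1],[0,0,0,0,0,0,-1],[0,0,0,0,0,0,-1],[0,0,0,0,0,0,-1]]'
python3 - <<'E'
from m import *
a=[]
for n,p in(('scene',[530,-245,20]),('side',[530,-245,20])):
    c=cam(n); u,v=px(c,p).astype(int); a.append(cv2.resize(c['img'][v-45:v+45,u-45:u+45],(400,400),interpolation=cv2.INTER_CUBIC))
    P=cloud(c);I=c['img'].astype(int); m=(I[...,0]>110)&(I[...,1]<70)&(I[...,2]<70)&(np.hypot(P[...,0]-500,P[...,1]+240)<100); rect('handle',P[m])
    for t in ('mug','pepper_jar'): print(t,[w(c,q['centre']) for q in env.find_in(c,t)[:1]])
    m=(np.hypot(P[...,0]-573,P[...,1]-101.5)<40)&(P[...,2]>92)&(P[...,2]<108)
    if m.sum()>9: print('knob bar',pca(P[m]))
cv2.imwrite('pics/fin.png',np.hstack(a)[...,::-1])
E
```

```text
t: 22.0
eef_pos: [448.9, -231.1, 177.2]
tcp_rot: [3.141, -0.001, 2.999]
ft_force: [0.4, -0.3, 0.1]
opening: 1.0
grip_force: 0.0
handle 181 [ 489.713 -240.286] [112.619  43.552] ang 0.2 z 24.488614131573513
mug [array([ 645.662, -118.002,   46.174])]
pepper_jar [array([ 580.541, -386.009,   75.989])]
knob bar 2.1596575182929345
handle 630 [ 495.708 -239.529] [24.206 98.988] ang 81.7 z 27.131633792424395
mug [array([ 671.088, -134.755,   58.949])]
pepper_jar [array([ 562.177, -408.562,   79.771])]
```

View pics/fin.png

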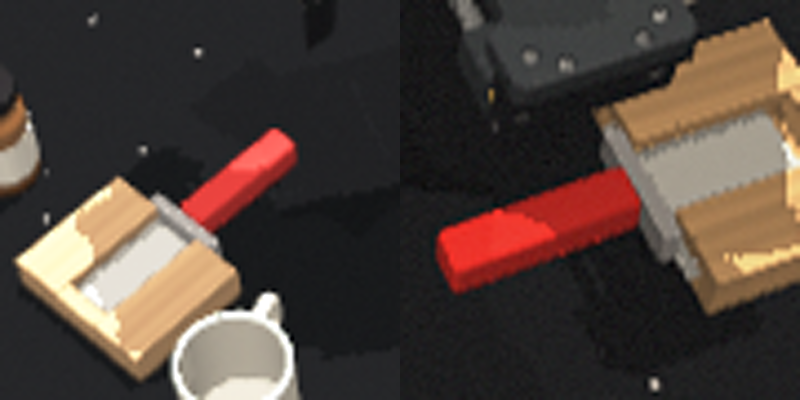

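The handle lies free in the slot, but at the shoulder's lower end in the right crop, about (688,258), there may be a small gap. I measure it.

Run:
```python
from m import *
a=np.radians(-8.2); ex=np.array([np.cos(a),np.sin(a)]); ey=np.array([-np.sin(a),np.cos(a)]); o=np.array([606.1,-253.7])
for n in('side','scene'):
    c=cam(n); P=cloud(c); I=c['img'].astype(int); d=P[...,:2]-o; X=d@ex; Y=d@ey; z=P[...,2]
    near=(abs(X)<200)&(abs(Y)<70); wood=near&(I[...,0]-I[...,2]>40)&(I[...,1]>90)&(z>26)
    sh=near&(np.ptp(I,axis=-1)<35)&(I.min(-1)>60)&(z>19)&(X<-30); red=near&(I[...,0]-I[...,1]>90)&(I[...,1]<80)
    for k,m in(('wood',wood),('shoulder',sh),('red',red&(z>24))): 
        if m.sum()>3: print(n,k,m.sum(),'X',np.percentile(X[m],[1,5,95,99]),'Y',np.percentile(Y[m],[1,99]),'z',np.median(z[m]))
    for k,lo in(('woodY-',-60),('woodY+',25)):
        m=wood&(Y>lo)&(Y<lo+35); print(k,np.percentile(X[m],[0,2,5]))
    bl=near&(np.ptp(I,axis=-1)<35)&(I.min(-1)>60)&(z<14)&(X<-35); print('low grey',bl.sum(),[ (round(x),round(y),round(q)) for x,y,q in zip(X[bl],Y[bl],z[bl])][:25])
```

```text
side wood 2160 X [-188.146 -168.355   44.253   48.313] Y [-62.715  58.87 ] z 31.455429856695048
side shoulder 1184 X [-198.411 -192.36   -55.405  -51.912] Y [-69.571  64.717] z 483.26912054264653
side red 444 X [-158.828 -154.704  -67.804  -63.858] Y [-13.099   9.046] z 27.949636786789256
woodY- [-199.944 -189.777 -161.942]
woodY+ [-192.214 -169.254 -165.544]
low grey 102 [(-50, 44, 7), (-47, 43, 7), (-46, 42, 7), (-59, 30, 11), (-36, 25, 6), (-60, 29, 10), (-40, 24, 6), (-38, 22, 7), (-37, 20, 10), (-60, 28, 7), (-42, 20, 8), (-40, 19, 10), (-37, 19, 7), (-60, 24, 8), (-42, 16, 11), (-39, 16, 8), (-37, 16, 8), (-41, 16, 6), (-39, 15, 6), (-38, 14, 8), (-36, 13, 8), (-41, 12, 8), (-39, 11, 8), (-38, 10, 9), (-36, 8, 11)]
scene wood 1360 X [-194.44  -186.711   40.564   49.228] Y [-59.966  66.407] z 282.28501277428103
scene shoulder 550 X [-199.101 -194.675  -54.889  -50.449] Y [-68.853  68.021] z 466.1308394388127
scene red 96 X [-138.501 -121.338  -62.867  -61.429] Y [-10.731  14.181] z 27.948328949954316
woodY- [-199.574 -194.433 -189.024]
woodY+ [-197.96  -193.663 -188.8  ]
low grey 53 [(-74, -42, -6), (-50, -24, 8), (-50, -19, 13), (-46, -26, 5), (-49, -24, 4), (-53, -24, 0), (-50, -13, 13), (-52, -11, 13), (-43, -27, 2), (-42, -20, 9), (-45, -19, 7), (-46, -16, 9), (-50, -15, 5), (-50, -9, 12), (-52, -7, 12), (-37, -21, 8), (-38, -15, 13), (-41, -14, 10), (-44, -14, 7), (-47, -13, 5), (-49, -10, 6), (-52, -8, 4), (-51, -1, 13), (-36, -20, 4), (-38, -17, 4)]
```

The shoulder is within about 1–2 mm of the face, which is at the limit of the measurement. I'll nudge the handle's end with the shut fingers to be sure.

```bash
python3 -m inch '[[0,0,0,2,0,0,1],[0,0,0,2.1,0,0,1],[0,0,0,0,0,4,1],[0,0,0,0,0,4,1],[0,0,0,0,0,4,1],[0,0,0,0,0,3,1],[0,0,0,0,0,1,1],[0,0,0,0,0,0,1],[0,0,0,0,0,0,1]]'
python3 -c "
from h import *
plan([435.7,-229.1,14],171.8)"
```

```text
t: 23.52
eef_pos: [408.2, -225.5, 18.7]
tcp_rot: [-3.141, 0.001, 2.999]
ft_force: [-0.3, 0.4, 0.5]
opening: 0.112
grip_force: 0.0
pos [ 408.193 -225.518   18.682] yaw 171.82 tilt 0.09 t 23.525 rv [-0.001  0.001  0.   ] shift cm now [-2.77  0.04  0.47] shift after turn [-2.77  0.04  0.47] open 0.112
```

```bash
python3 -m inch '[[0,0,0,-0.8,0.04,0.5,1],[0,0,0,-0.8,0,0,1],[0,0,0,-0.4,0,0,1],[0,0,0,0,0,0,1]]'; for i in 1 2 3 ; do echo; done; python3 -m inch '[[0,0,0,-0.2,0,0,1],[0,0,0,-0.2,0,0,1],[0,0,0,0,0,0,1]]'
```

```text
t: 24.02
eef_pos: [427.9, -227.7, 12.7]
tcp_rot: [-3.142, 0.0, 2.999]
ft_force: [-0.4, -0.4, -0.8]
opening: 0.006
grip_force: 0.0



t: 24.4
eef_pos: [431.6, -228.3, 12.7]
tcp_rot: [3.142, 0.0, 2.999]
ft_force: [0.4, 0.0, -0.5]
opening: 0.004
grip_force: 0.0
```

```bash
python3 -m inch '[[0,0,0,-0.2,0,0,1],[0,0,0,0,0,0,1]]'; python3 -m inch '[[0,0,0,-0.2,0,0,1],[0,0,0,0,0,0,1]]'
```

```text
t: 24.65
eef_pos: [433.7, -228.6, 12.7]
tcp_rot: [3.142, 0.0, 2.999]
ft_force: [0.6, 0.3, -0.0]
opening: 0.004
grip_force: 0.0
t: 24.9
eef_pos: [435.6, -228.8, 12.7]
tcp_rot: [3.142, 0.0, 2.999]
ft_force: [-0.2, -0.5, -0.6]
opening: 0.004
grip_force: 0.0
```

```bash
python3 -m inch '[[0,0,0,-0.15,0,0,1],[0,0,0,0,0,0,1]]'; python3 -m inch '[[0,0,0,-0.15,0,0,1],[0,0,0,0,0,0,1]]'
```

```text
t: 25.15
eef_pos: [436.3, -228.7, 12.6]
tcp_rot: [3.141, -0.002, 2.999]
ft_force: [-4.6, -0.3, 1.8]
opening: 0.003
grip_force: 2.3
t: 25.4
eef_pos: [436.5, -228.5, 12.6]
tcp_rot: [3.14, -0.004, 2.999]
ft_force: [-12.9, -3.1, 6.5]
opening: 0.005
grip_force: 6.1
```

It stops firmly at 13 N without moving, so the shoulder is seated. I back off and check once more.

```bash
python3 -m inch '[[0,0,0,0.5,0,0,1],[0,0,0,1.5,0,0,1],[0,0,0,1,0,-1,1],[0,0,0,0,0,-4,1],[0,0,0,0,0,-4,1],[0,0,0,0,0,-4,1],[0,0,0,0,0,0,1],[0,0,0,0,0,0,1]]'
python3 - <<'E'
from m import *
c=cam('side')
P=cloud(c);I=c['img'].astype(int); m=(I[...,0]>110)&(I[...,1]<70)&(I[...,2]<70)&(np.hypot(P[...,0]-500,P[...,1]+240)<100); rect('handle',P[m])
s=env.state(); print(s['eef_pos'],s['ft_force'])
print(env.job_done())
E
```

```text
t: 26.4
eef_pos: [408.3, -224.8, 142.6]
tcp_rot: [3.142, 0.0, 2.999]
ft_force: [-0.7, -0.8, -0.2]
opening: 0.003
grip_force: 0.0
handle 619 [ 495.92  -239.814] [23.809 98.702] ang 82.0 z 26.973271651515006
[ 408.211 -224.654  142.15 ] [ 0.815 -0.563 -0.031]
the job is handed in; nothing more can be done
None
```

I turned the heat knob back to its zero stop, then slid the red scraper into the dock until its shoulder met the face and let go; I did not touch the mug or jar, and handed in at about 26 s (no verdict was returned).

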